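# Free the split retaining ring of a filter holder with a hook pick

## Task

Take the hook pick from its stand and gently feel its foot down into the notch, then slide it under the end of the split retaining ring in the filter holder. Lift that end straight up until it snaps past the spring ball and stays resting on top of it, without forcing the ring or holder. Then unhook the pick and hang it back in its stand, the way it was, leaving the ring popped up and everything else where it stands.

Things in the scene. Friction and masses are not known exactly. Their poses are not given: they have to be found in the camera images.
- holder: Filter holder: round aluminium housing, 128 mm wide, 43 mm high, cannot slide. Origin: centre of underside, z up; at yaw 0 its x points away from the robot. Its upper part stands on soft feet: gives 1 mm per 8 N of push from above, at most 2 mm; over 14 N harms it. A round groove in its top (wall radius 49 mm) has its seat for the ring at z = 30 mm. Inside it lies a filter plate (radius 34 mm)
- notch (a point): Point on the floor of the notch, in the ring's gap, about (-39, -5.5, 25.5) mm in the holder, 11 mm to the -y side of the ring end to be lifted. The notch (floor at holder z = 25.5 mm, 15 mm wide in x) runs from 25 mm to the -y side of this point to 24 mm to its +y side; the last 13 mm lie under that ring end. The way in is straight along holder +y. Axes as the holder
- ring_end (a point): The end of the split ring that lies over the notch: point 1 mm inside its face, mid width, mid thickness, axes as the holder while seated. Seated it is at holder z = 32 mm, and there are 4.5 mm of free height between notch floor and ring. At the height of the ring the end face is at holder y = +5.5 mm. Popped up it rests about 16 mm higher
- ring: The loose split steel ring, 96 mm outside, 76 mm inside diameter, 4 mm thick, 60 g; gap of 48 degrees on the holder's -x side. Origin: centre of underside; axes as the holder while seated. A tab opposite the ball sits in a roofed slot of the wall and is the pivot as the end is lifted; about 25 mm of lift jams it
- ball (a point): Centre of the spring ball (16 mm steel) in the groove wall beside the ring end to be lifted, holder z = 41 mm. It overhangs the ring and gives way outwards; lifting the end past it takes about 6 to 12 N, most of it in the first 8 mm, and ends with a snap when the end has risen 12 to 14 mm. The ring then stays up, resting on the ball
- pick_grip (a point): Hook pick, standing upright in its stand: centre of its black square handle, 16 x 16 mm, reaching 40 mm above and below this point. z up along the handle, x as the foot points. The steel shank is clamped in the handle at a length that differs each time and is not known: the foot's underside is 92 to 110 mm below this point. The guard plate's underside is 46 mm below
- hook_pick: The same pick, 65 g; origin on the handle's axis 110 mm below the handle's centre (the foot's underside is 0 to 18 mm above it), z up. Foot: points to +x, tip 15 mm from the axis, 5 mm wide, 3 mm thick, thinning to 2 mm at the tip. Shank: 6 mm thick, on the handle's axis, does not slip under 50 N. Above it a guard plate 38 x 24 x 5 mm, then the handle
- stand: Fixed aluminium stand, block 50 x 44 x 66 mm with low flanges; origin on the worktop under the shank axis of the stowed pick, x as the stowed pick's. The pick hangs in a slot through the block, open from x = -7 to 19 mm and y = -7 to 7 mm; its guard plate rests on the top at z = 66 mm, so the pick's origin is at z = 2 mm
- beaker: small clear beaker, 53 mm wide, 70 mm tall, bystander; origin at the centre of its underside
- buffer: white bottle, 54 mm wide, 109 mm tall, bystander; origin at the centre of its underside
- vial: amber vial with black cap, 22 mm wide, 70 mm tall, bystander; origin at the centre of its underside
- timer: flat white timer, 58 x 58 x 18 mm, bystander; origin at the centre of its underside
Mind the look-alikes: they are no part of the job. Leave any green look-alike of the hook_pick alone. Several things have the shape of the ring; the one meant has the colours described above.

How it is judged:
By the outcome, as a careful person would: the job done as asked, in the order asked, and still so for the second after the job is handed in, with the robot touching nothing.
It also fails if it takes over 51 s, if anything falls off the work surface, if the arm or the gripper's body presses on something with over 40 N, if the wrist force passes 120 N, or if a joint passes its speed limit or range.

## Robot

A 7-joint arm with a two-finger parallel gripper is mounted at the origin on a cart in front of the work surface, level with it; the furniture and walls round the work are solid. World frame = base frame: x ahead of the robot, y to its left, z up, the work surface at z = 0. Lengths are in m, angles in rad, forces in N, time in s.
With the tool pointing down it reaches from about 0.4 to 0.875 m from the base axis. Payload 19.3 kg.
Tool frame: the origin (TCP) lies at the very end of the fingers, on their centre line; the grasp point (between the pads) lies 19 mm behind it; z points along the fingers, y is the line along which they close (so a half turn about z gives the same grasp; the last joint's range is limited). The gripper opens to 85 mm and grips with 20 to 120 N. Pads are 22 mm wide; open, the fingers measure 114 mm over their backs; the gripper's body (76 mm by 85 mm) begins 54 mm behind the grasp point. The pads swing forward as they close: fully open they stand 13 mm farther back than shut.
Start: joints at [1.207, 0.521, -0.036, 1.599, 0.021, 1.021, -0.113], TCP at [0.181, -0.598, 0.231] pointing down, gripper open.
Joint ranges: [-2.91, 2.91], [-0.3, 2.13], [-1.5, 1.42], [0.17, 2.43], [-1.26, 4.41], [0.16, 1.93], [-2.52, 2.52]. Speed limits (rad/s): [1.89, 1.89, 2.39, 2.39, 3.01, 3.01, 3.01].

## Interface

Orientations are given as [roll, pitch, yaw] about the fixed x, y, z axes, in that order (R = Rz(yaw) Ry(pitch) Rx(roll)).
In Python, from workcell import monitor, optics, job_done gives the robot as it stands.
- The arm moves only by the shell command python3 -m handwheel 'ROWS' [FORCE]. ROWS is JSON, a list of rows, each an object of numbers: "dx", "dy", "dz": the shift along the tool's x, y, z in cm; "wx", "wy", "wz": the turn, a rotation vector about the tool's x, y, z in rad; "claw": the opening in per cent of the stroke, from 0 (shut) to 100 (fully open). A call has 1 to 8 rows; each row shifts and turns the commanded pose from where the row before left it, along the tool's axes as they then stand; what a row does not reach is not made up. A row lasts 1/8 s, in which the tool goes at most 62.5 mm and 10.7 degrees, less where a joint would pass 70% of its speed; a pose out of reach is approached as far as the arm can. A call with a gripper value outside its range is refused whole. The fingers move at their own pace and stop on an object; FORCE is the grip in N (left out, the last holds). Time passes only in rows, so rows that do not move let the fingers close. It gives the time, the measured TCP pose, the force, the opening and the grip force at its end, in the units of the state.
- monitor.observe(): the state, without advancing time (a new reading comes with each control period).
- optics.grab_frame(name): name is "scene" or "top" or "wrist"; returns a dict with "frame" (384x512x3 uint8, blue, green, red), "fovy" (degrees; the focal length in pixels is half the picture's height over the tangent of half this angle, whatever the lens; pixels are square), "cx", "cy" (the principal point, pixels), "k1" (the pictures are not rectified: a ray, as slopes to the right and down, at radius r is drawn at 1 + k1 r^2 times it, then the intrinsics apply), "R" (3x3) and "t" (3): a world point X has camera coordinates R X + t. Camera axes: x right, y down, z forward; pixel columns grow to the right and rows downward; lengths in m; the calibration is good to about 2 mm. A picture is of the moment at which its call begins. There is no depth.
- job_done(): hands the job in; it is judged then, once.
Trained networks look in the newest picture that a camera, given by its name, has taken for a name from the list of things; names that differ only in an ending like _2 or _b are one class to them, and where a whole thing is asked for, a point or a joint stands for the part that bears it (a point fixed in the world has none). Each returns a list of dicts, best first, with "p" (0 to 1); they miss things now and then, are a little off and sometimes report something else, mostly with a low value. They report only what shows in the picture. A call takes as long as a camera call. They do not tell look-alikes from the thing itself.
- optics.masks_of(name, camera): "region" (384x512 bool, what is visible of it) and "rect" ([left, top, width, height] in pixels, round what is visible of it).
The state is a dict: "clock": time; "qpos": joint angles; "qd": joint speeds; "joint_efforts": joint torques, N m; "position": TCP position; "tool_rot": TCP orientation; "force": force on the tool from outside, world axes, zero at the start; "moment": the same for the moment, N m; "grip_width": finger opening in m; "finger_force": force on a finger pad.
Only numpy, scipy, OpenCV 4.12 (cv2) and the standard library are available. Lean on these libraries where they do the work, as an engineer would, in place of code of your own. Each camera call takes 0.05 s, during which the arm holds its last target. There are 200 camera calls.

## Working session

There is one attempt and no reset: what is moved stays moved. The work goes in short steps, Python scripts to look and compute and a shell command to move; the robot and the scene stay as the last step left them, time stands still between calls to the robot, and variables do not carry over. Pictures are saved under pics/ and viewed, at most 10 in all, crops included, and the job is handed in when it is done.

```bash
mkdir -p pics; cat > h.py <<'E'
import numpy as np, cv2
from workcell import monitor, optics, job_done
def grab(n):
    f=optics.grab_frame(n); return f
def ray(f,u,v):
    F=f["frame"].shape[0]/2/np.tan(np.radians(f["fovy"])/2)
    d=np.array([(u-f["cx"])/F,(v-f["cy"])/F]); s=d.copy()
    for _ in range(30): s=d/(1+f["k1"]*(s@s))
    R=np.array(f["R"]);t=np.array(f["t"])
    return -R.T@t, R.T@np.array([s[0],s[1],1])
def at_z(f,u,v,z):
    c,d=ray(f,u,v); return c+d*(z-c[2])/d[2]
def proj(f,X):
    F=f["frame"].shape[0]/2/np.tan(np.radians(f["fovy"])/2)
    p=np.array(f["R"])@np.array(X)+np.array(f["t"]); s=p[:2]/p[2]; s=s*(1+f["k1"]*(s@s))
    return s*F+[f["cx"],f["cy"]]
E
python3 - <<'E'
from h import *
import pickle
fs={}
for n in ["top","scene"]:
    f=grab(n); fs[n]=f; cv2.imwrite(f"pics/{n}0.png",f["frame"])
    print(n,f["fovy"],f["k1"],-np.array(f["R"]).T@f["t"])
    for k in ["holder","hook_pick","pick_grip","stand","ring","ball","beaker","buffer","vial","timer"]:
        for m in optics.masks_of(k,n)[:3]:
            ys,xs=np.nonzero(m["region"]); print(k,round(m["p"],2),m["rect"],xs.mean().round(1),ys.mean().round(1),at_z(f,xs.mean(),ys.mean(),0.04).round(3))
pickle.dump(fs,open("f0.pkl","wb"))
print(monitor.observe())
E
```

```text
top 44.69458319127182 -0.18742966178201242 [-0.37728045  0.22081519  1.77553989]
holder 0.71 [228.4, 204.9, 30.6, 29.0] 243.9 220.1 [0.488 0.043 0.04 ]
hook_pick 0.39 [310.5, 197.7, 9.6, 14.4] 315.7 205.0 [ 0.476 -0.27   0.04 ]
pick_grip 0.59 [312.3, 200.6, 11.0, 12.6] 315.7 205.2 [ 0.476 -0.269  0.04 ]
stand 0.68 [306.2, 204.6, 21.4, 20.4] 313.4 215.1 [ 0.433 -0.244  0.04 ]
ring 0.64 [233.9, 209.4, 16.3, 9.3] 238.2 212.7 [0.528 0.057 0.04 ]
ring 0.55 [124.5, 210.7, 24.0, 23.8] 133.6 226.5 [0.581 0.497 0.04 ]
ring 0.18 [225.3, 204.4, 35.6, 33.3] 243.4 219.7 [0.49  0.044 0.04 ]
ball 0.81 [225.5, 205.1, 31.8, 30.0] 242.7 220.4 [0.488 0.048 0.04 ]
beaker 0.76 [225.5, 169.9, 13.8, 18.1] 232.7 179.4 [0.694 0.04  0.04 ]
beaker 0.5 [204.2, 241.5, 8.3, 14.2] 207.8 248.2 [0.404 0.216 0.04 ]
buffer 0.5 [203.8, 174.0, 14.8, 24.1] 209.8 184.2 [0.697 0.142 0.04 ]
buffer 0.4 [310.7, 200.1, 9.1, 13.7] 315.2 205.9 [ 0.473 -0.266  0.04 ]
timer 0.64 [170.2, 245.0, 15.7, 19.0] 177.3 254.0 [0.411 0.341 0.04 ]
scene 51.35273144488214 -0.039206372514258334 [-0.18407609  0.64135508  1.05752489]
holder 0.67
[... 776 characters left out ...]
0.04 ]
{'clock': 1.1, 'qpos': array([ 1.20680274,  0.52144855, -0.03629436,  1.59951659,  0.02120222,
        1.02108986, -0.11279865]), 'qd': array([ 0.00012842, -0.0006764 ,  0.00042022,  0.00079751, -0.0002142 ,
        0.00059994, -0.00139244]), 'joint_efforts': array([-6.76796881e-04, -9.26817727e+01,  1.97809249e+00, -3.70243263e+01,
        1.81670312e-02,  1.82462223e-03,  1.46620243e-05]), 'position': array([ 0.1809576 , -0.59821122,  0.23125463]), 'tool_rot': array([-3.14151554e+00,  9.61013067e-06,  2.93748585e-01]), 'force': array([0.07341829, 0.18325105, 0.80355812]), 'moment': array([ 0.01486824, -0.02456483,  0.03061413]), 'finger_force': 0.0, 'grip_width': 0.0856671435563719}
```

```bash
python3 - <<'E'
import cv2,numpy as np
a=cv2.imread("pics/scene0.png")[130:270,170:410]; b=cv2.imread("pics/top0.png")[160:270,190:350]
a=cv2.resize(a,(514,300),interpolation=cv2.INTER_CUBIC); b=cv2.resize(b,(436,300),interpolation=cv2.INTER_CUBIC)
im=np.zeros((600,514,3),np.uint8); im[:300]=a; im[300:,:436]=b
cv2.imwrite("pics/c0.png",im)
E
```

```text
(no output)
```

View pics/c0.png

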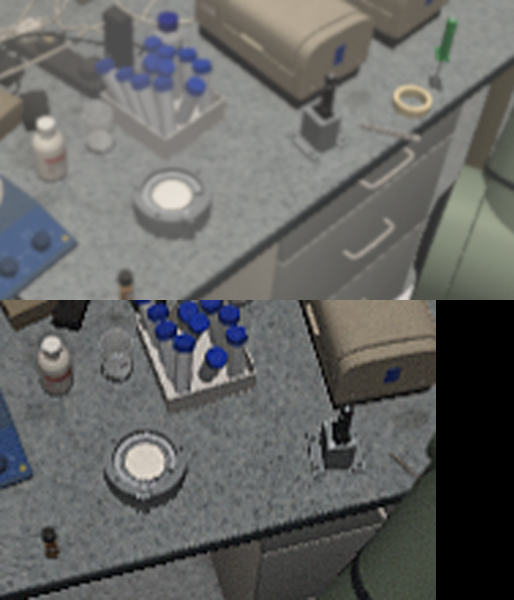

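```bash
cat >> h.py <<'E'
def tri(obs):
    A=np.zeros((3,3));b=np.zeros(3)
    for f,u,v in obs:
        c,d=ray(f,u,v);d/=np.linalg.norm(d);P=np.eye(3)-np.outer(d,d);A+=P;b+=P@c
    X=np.linalg.solve(A,b); return X,[ (proj(f,X)-[u,v]).round(1) for f,u,v in obs]
E
python3 - <<'E'
from h import *
import pickle
fs=pickle.load(open("f0.pkl","rb")); T,S=fs["top"],fs["scene"]
print(tri([(T,315.7,205.2),(S,321.8,175.4)]))
print(tri([(T,243.9,220.1),(S,250.2,221.9)]))
# box corner in crops: top crop px(330,350)->; scene
s=240/514
print(at_z(S,170+s*300,130+s*103,0.02), at_z(T,190+330*160/436,160+(405-300)*160/436,0.02))
E
python3 -m handwheel '[{"dx":4,"dy":-3,"dz":-1.5},{"dx":5,"dy":-3.6,"dz":-1.5},{"dx":5,"dy":-3.6,"dz":-1.5},{"dx":5,"dy":-3.6,"dz":-1.5},{"dx":5,"dy":-3.6,"dz":-1.5},{"dx":5,"dy":-3.6,"dz":-1}]' | cut -c1-600
```

```text
(array([ 0.44882243, -0.25238907,  0.09829513]), [array([-0.2, -0.4]), array([0.4, 0.3])])
(array([0.50189867, 0.04136328, 0.01877186]), [array([-0.4, -0.6]), array([0.7, 0.5])])
[ 0.52206194 -0.27947039  0.02      ] [ 0.52191993 -0.26612163  0.02      ]schema error: expected keys dx, dy, dz, wx, wy, wz, claw
```

```bash

python3 -m handwheel '[{"dx":4,"dy":-3,"dz":-1.5,"wx":0,"wy":0,"wz":0,"claw":100},{"dx":5,"dy":-3.6,"dz":-1.5,"wx":0,"wy":0,"wz":0,"claw":100},{"dx":5,"dy":-3.6,"dz":-1.5,"wx":0,"wy":0,"wz":0,"claw":100},{"dx":5,"dy":-3.6,"dz":-1.5,"wx":0,"wy":0,"wz":0,"claw":100},{"dx":5,"dy":-3.6,"dz":-1.5,"wx":0,"wy":0,"wz":0,"claw":100},{"dx":5,"dy":-3.6,"dz":-1,"wx":0,"wy":0,"wz":0,"claw":100},{"dx":0,"dy":0,"dz":0,"wx":0,"wy":0,"wz":0,"claw":100}]' | cut -c1-600
python3 - <<'E'
from h import *
import pickle
f=grab("wrist"); pickle.dump(f,open("w1.pkl","wb"))
cv2.imwrite("pics/w1.png",f["frame"]); print(-np.array(f["R"]).T@f["t"],np.array(f["R"])[2],f["fovy"],f["k1"])
for k in ["pick_grip","hook_pick","stand"]:
    for m in optics.masks_of(k,"wrist")[:2]:
        ys,xs=np.nonzero(m["region"]); print(k,round(m["p"],2),m["rect"],xs.mean().round(1),ys.mean().round(1),at_z(f,xs.mean(),ys.mean(),0.15).round(3))
print(monitor.observe()["position"])
E
```

```text
clock: 1.98
position: [0.3986, -0.3125, 0.3165]
tool_rot: [3.141, -0.002, 0.3]
force: [0.6, -1.3, -0.1]
grip_width: 0.0854
finger_force: 0.0
[ 0.46591493 -0.29172001  0.45947449] [-0.26452953 -0.0833266  -0.96077094] 64.42921030750968 -0.07528657723618151
pick_grip 0.96 [198.2, 90.7, 38.8, 33.3] 216.6 107.7 [ 0.453 -0.259  0.15 ]
pick_grip 0.61 [389.0, 184.9, 60.1, 47.0] 421.2 209.3 [ 0.417 -0.502  0.15 ]
hook_pick 0.91 [199.2, 88.0, 36.0, 37.9] 216.4 108.1 [ 0.453 -0.259  0.15 ]
hook_pick 0.63 [385.5, 187.7, 62.5, 47.2] 421.1 209.1 [ 0.418 -0.502  0.15 ]
stand 0.77 [188.4, 72.8, 70.9, 67.0] 225.7 106.9 [ 0.457 -0.267  0.15 ]
[ 0.39488493 -0.31685139  0.31527645]
```

View pics/w1.png

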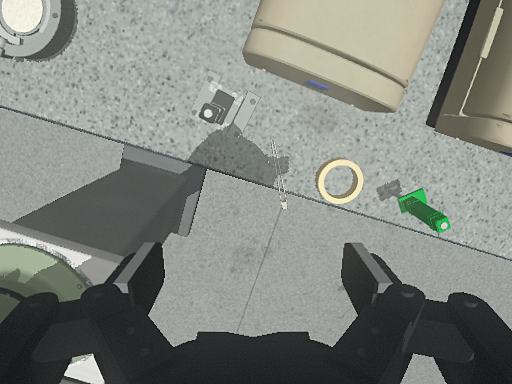

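```bash
python3 - <<'E'
import cv2
a=cv2.imread("pics/w1.png")[65:165,170:290]
cv2.imwrite("pics/w1c.png",cv2.resize(a,None,fx=5,fy=5,interpolation=cv2.INTER_CUBIC))
E
```

```text
(no output)
```

View pics/w1c.png

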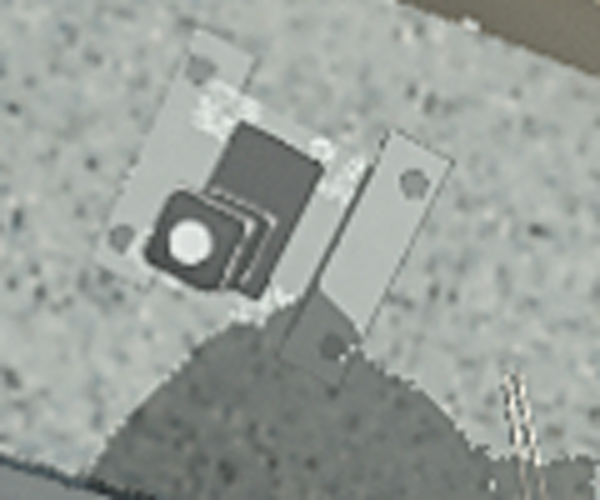

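```bash

python3 -m handwheel '[{"dx":1.5,"dy":-5,"dz":0,"wx":0,"wy":0,"wz":0,"claw":100},{"dx":1.5,"dy":-5,"dz":1,"wx":0,"wy":0,"wz":0,"claw":100},{"dx":1.5,"dy":-5,"dz":1,"wx":0,"wy":0,"wz":0,"claw":100},{"dx":0,"dy":0,"dz":0,"wx":0,"wy":0,"wz":0,"claw":100}]' | cut -c1-600
python3 - <<'E'
from h import *
import pickle
f=grab("wrist"); pickle.dump(f,open("w2.pkl","wb"))
a=f["frame"]; cv2.imwrite("pics/w2.png",a); print(-np.array(f["R"]).T@f["t"])
print(monitor.observe()["position"])
P={k:proj(f,X) for k,X in dict(pick=(.45,-.255,.11),hold=(.49,.045,.03)).items()};print(P)
im=np.zeros((560,800,3),np.uint8)
for i,k in enumerate(P):
    u,v=P[k].astype(int); u=max(u,0);r=70 if k=="hold" else 55
    x0,y0=max(u-r,0),max(v-r,0); c=a[y0:y0+2*r,x0:x0+2*r]; print(k,x0,y0,400/(2*r),c.shape)
    c=cv2.resize(c,None,fx=400/(2*r),fy=400/(2*r),interpolation=cv2.INTER_CUBIC); im[:c.shape[0],400*i:400*i+c.shape[1]]=c
cv2.imwrite("pics/w2c.png",im[:400])
E
```

```text
clock: 2.68
position: [0.3947, -0.1575, 0.2951]
tool_rot: [-3.141, 0.001, 0.296]
force: [0.1, -1.4, 0.1]
grip_width: 0.0851
finger_force: 0.0
[ 0.46251713 -0.13708618  0.43793138]
[ 0.39487841 -0.159326    0.29535224]
{'pick': array([352.90355258, 149.07079576]), 'hold': array([120.24912573,  40.99607714])}
pick 297 94 3.6363636363636362 (110, 110, 3)
hold 50 0 2.857142857142857 (140, 140, 3)
```

View pics/w2c.png

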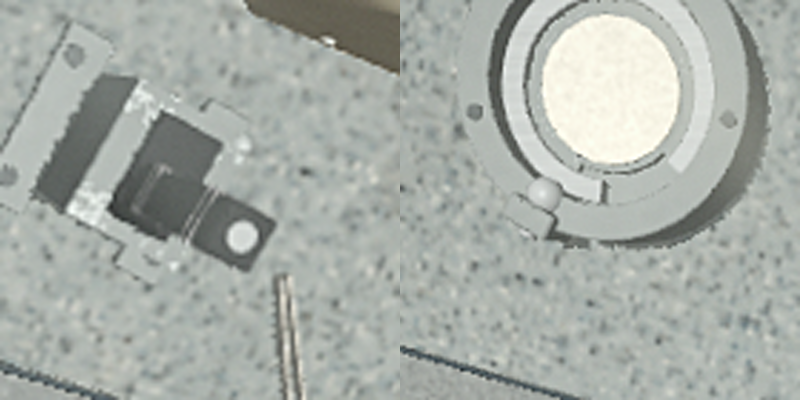

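```bash
python3 - <<'E'
from h import *
import pickle
f1=pickle.load(open("w1.pkl","rb"));f2=pickle.load(open("w2.pkl","rb"))
c1=lambda p:(170+p[0]/5,65+p[1]/5); s2=400/110; c2=lambda p:(297+p[0]/s2,94+p[1]/s2); s3=400/140; c3=lambda p:(50+(p[0]-400)/s3,p[1]/s3)
print("handle tri",tri([(f1,*c1((190,242))),(f2,*c2((241,238)))]))
print("handle z.152",at_z(f1,*c1((190,242)),.152),at_z(f2,*c2((241,238)),.152))
for n,f,c,pts in [("1",f1,c1,[(243,122),(325,165),(265,300)]),("2",f2,c2,[(160,110),(222,150),(108,200),(165,240)])]:
    P=np.array([at_z(f,*c(p),.071) for p in pts]); print(n,P.round(4),np.linalg.norm(P[1]-P[0]).round(4),np.linalg.norm(P[2]-(P[1] if n=="1" else P[0])).round(4))
    if n=="1": print("ctr",(P[0]+P[2])/2)
    else: print("ctr",P.mean(0))
b=at_z(f2,*c3((545,193)),.041);e=at_z(f2,*c3((603,185)),.034);e2=at_z(f2,*c3((680,165)),.034)
print("ball",b,"end",e,e2)
# filter plate ellipse
g=f2["frame"].astype(int); m=((g.min(2)>205)).astype(np.uint8); m[:, :80]=0;m[70:]=0;m[:,160:]=0
n,l,st,ct=cv2.connectedComponentsWithStats(m); i=1+st[1:,4].argmax(); print(st[i],ct[i])
for z in (.03,.033,.036): 
    print(z,at_z(f2,*ct[i],z), np.linalg.norm(at_z(f2,st[i][0],ct[i][1],z)-at_z(f2,st[i][0]+st[i][2],ct[i][1],z)))
E
```

```text
handle tri (array([ 0.44559529, -0.25278303,  0.1531958 ]), [array([-0. ,  0.2]), array([ 0.1, -0.2])])
handle z.152 [ 0.44569183 -0.25263056  0.152     ] [ 0.44534835 -0.25327539  0.152     ]
1 [[ 0.4718 -0.2472  0.071 ]
 [ 0.4679 -0.2692  0.071 ]
 [ 0.4321 -0.2641  0.071 ]] 0.0224 0.0361
ctr [ 0.45197538 -0.25561979  0.071     ]
2 [[ 0.4718 -0.2443  0.071 ]
 [ 0.4659 -0.2688  0.071 ]
 [ 0.439  -0.2383  0.071 ]
 [ 0.4321 -0.2615  0.071 ]] 0.0252 0.0334
ctr [ 0.45221662 -0.25322868  0.071     ]
ball [0.4520988  0.05790849 0.041     ] end [0.46223614 0.0363434  0.034     ] [0.47969561 0.00474224 0.034     ]
[ 100    5   48   52 1956] [123.12627812  30.79294479]
0.03 [0.50279313 0.043991   0.03      ] 0.061655185071209685
0.033 [0.50249694 0.04265933 0.033     ] 0.06120176186487964
0.036 [0.50220074 0.04132765 0.036     ] 0.060748338658549624
```

```bash

python3 -m handwheel '[{"dx":0.7,"dy":3.5,"dz":0,"wx":0,"wy":0,"wz":0.18,"claw":100},{"dx":1.3,"dy":3.2,"dz":0,"wx":0,"wy":0,"wz":0.18,"claw":100},{"dx":1.9,"dy":2.9,"dz":0,"wx":0,"wy":0,"wz":0.18,"claw":100},{"dx":0,"dy":0,"dz":0,"wx":0,"wy":0,"wz":0.18,"claw":100},{"dx":0,"dy":0,"dz":0,"wx":0,"wy":0,"wz":0.18,"claw":100},{"dx":0,"dy":0,"dz":0,"wx":0,"wy":0,"wz":0.18,"claw":100},{"dx":0,"dy":0,"dz":0,"wx":0,"wy":0,"wz":0.18,"claw":100}]' | cut -c1-600
python3 -c "
from h import *
print(monitor.observe()['qpos'].round(2))"
```

```text
clock: 3.6
position: [0.445, -0.2534, 0.2953]
tool_rot: [3.141, -0.0, -0.975]
force: [0.5, 0.9, -0.4]
grip_width: 0.0854
finger_force: 0.0
[ 0.43  0.27 -0.03  1.81  0.01  1.06 -2.15]
```

```bash

python3 -m handwheel '[{"dx":0,"dy":0,"dz":0,"wx":0,"wy":0,"wz":-0.18,"claw":60},{"dx":0,"dy":0,"dz":0,"wx":0,"wy":0,"wz":-0.18,"claw":60},{"dx":0,"dy":0,"dz":0,"wx":0,"wy":0,"wz":-0.18,"claw":60},{"dx":0,"dy":0,"dz":0,"wx":0,"wy":0,"wz":-0.18,"claw":60},{"dx":0,"dy":0,"dz":0,"wx":0,"wy":0,"wz":-0.18,"claw":60},{"dx":0,"dy":0,"dz":0,"wx":0,"wy":0,"wz":-0.18,"claw":60},{"dx":0,"dy":0,"dz":0,"wx":0,"wy":0,"wz":-0.18,"claw":60},{"dx":0,"dy":0,"dz":0,"wx":0,"wy":0,"wz":-0.18,"claw":60}]' | cut -c1-600
python3 -m handwheel '[{"dx":0,"dy":0,"dz":2,"wx":0,"wy":0,"wz":-0.18,"claw":60},{"dx":0,"dy":0,"dz":2,"wx":0,"wy":0,"wz":-0.18,"claw":60},{"dx":0,"dy":0,"dz":2,"wx":0,"wy":0,"wz":-0.18,"claw":60},{"dx":0,"dy":0,"dz":2,"wx":0,"wy":0,"wz":-0.18,"claw":60},{"dx":0,"dy":0,"dz":2,"wx":0,"wy":0,"wz":-0.18,"claw":60},{"dx":0,"dy":0,"dz":0,"wx":0,"wy":0,"wz":0,"claw":60}]'
python3 - <<'E'
from h import *
import pickle
f=grab("wrist"); pickle.dump(f,open("w3.pkl","wb"))
cv2.imwrite("pics/w3.png",f["frame"])
s=monitor.observe();print(s["position"],s["tool_rot"],s["qpos"].round(2))
E
```

```text
clock: 4.6
position: [0.445, -0.2534, 0.2953]
tool_rot: [3.142, 0.0, 0.477]
force: [0.2, -0.7, -0.5]
grip_width: 0.0512
finger_force: 0.0
clock: 5.35
position: [0.4444, -0.2529, 0.1943]
tool_rot: [-3.139, -0.001, 1.37]
force: [-0.2, -0.2, 0.5]
grip_width: 0.0513
finger_force: 0.0
[ 0.44499765 -0.25279594  0.19525439] [-3.14054979e+00 -2.76852305e-04  1.36749263e+00] [ 0.73  0.42 -0.43  1.92  0.23  0.86 -0.02]
```

View pics/w3.png

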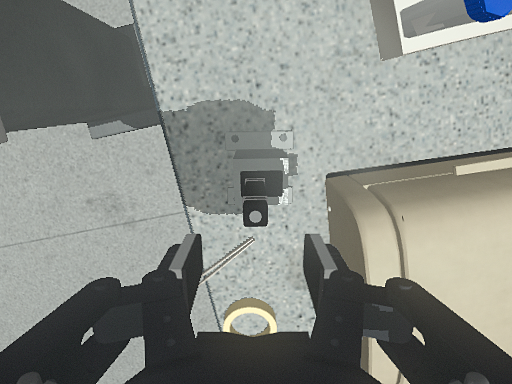

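```bash
python3 - <<'E'
from h import *
import pickle
f=pickle.load(open("w3.pkl","rb")); print(at_z(f,255.5,216,.152))
g=f["frame"].astype(int).max(2); h=(g[140:232,215:300]<75).astype(np.uint8)
n,l,st,c=cv2.connectedComponentsWithStats(h); i=1+st[1:,4].argmax(); print(st[i])
for z,r in ((.152,range(60,92)),):
    pts=np.argwhere(l==i); pts=pts[pts[:,0]>=205-140][:,::-1].astype(np.float32)+[215,140]
    print(cv2.minAreaRect(pts.astype(np.float32)))
pts=(np.argwhere(l==i)[:,::-1]+[215,140]); q=pts[pts[:,1]<195]
w=[at_z(f,u,v,.071)[:2]*1000 for u,v in q]; r=cv2.minAreaRect(np.array(w,np.float32)); print("guard",r)
E
```

```text
[ 0.44641521 -0.25240234  0.152     ]
[ 28  60  25  27 511]
((255.0, 215.5), (21.0, 24.0), 90.0)Traceback (most recent call last):
  File "<stdin>", line 10, in <module>
cv2.error: OpenCV(4.12.0) /io/opencv/modules/imgproc/src/convhull.cpp:143: error: (-215:Assertion failed) total >= 0 && (depth == CV_32F || depth == CV_32S) in function 'convexHull'
```

```bash

python3 -m handwheel '[{"dx":0,"dy":0.1,"dz":3,"wx":0,"wy":0,"wz":0,"claw":60},{"dx":0,"dy":0,"dz":3,"wx":0,"wy":0,"wz":0,"claw":60},{"dx":0,"dy":0,"dz":3,"wx":0,"wy":0,"wz":0,"claw":60},{"dx":0,"dy":0,"dz":0.8,"wx":0,"wy":0,"wz":0,"claw":60},{"dx":0,"dy":0,"dz":0,"wx":0,"wy":0,"wz":0,"claw":0},{"dx":0,"dy":0,"dz":0,"wx":0,"wy":0,"wz":0,"claw":0},{"dx":0,"dy":0,"dz":0,"wx":0,"wy":0,"wz":0,"claw":0},{"dx":0,"dy":0,"dz":0,"wx":0,"wy":0,"wz":0,"claw":0}]' 70
python3 -m handwheel '[{"dx":0,"dy":0,"dz":0,"wx":0,"wy":0,"wz":0,"claw":0}]' 
python3 - <<'E'
from h import *
s=monitor.observe();print(s["position"],s["tool_rot"],s["force"],s["moment"])
E
```

```text
clock: 6.4
position: [0.4472, -0.2521, 0.0986]
tool_rot: [3.14, 0.001, 1.373]
force: [-1.7, -0.8, 10.0]
grip_width: 0.015
finger_force: 68.8
clock: 6.52
position: [0.4472, -0.2521, 0.0986]
tool_rot: [3.14, 0.001, 1.373]
force: [-1.9, 0.6, 8.3]
grip_width: 0.0152
finger_force: 68.8
[ 0.44716487 -0.25207761  0.09860387] [3.13990935e+00 7.22636177e-04 1.37300620e+00] [-1.94355134  0.5695427   8.25039385] [ 0.05951887  0.29655267 -0.0205669 ]
```

```bash

python3 -m handwheel '[{"dx":0,"dy":0,"dz":-2,"wx":0,"wy":0,"wz":0,"claw":0},{"dx":0,"dy":0,"dz":-4,"wx":0,"wy":0,"wz":0,"claw":0},{"dx":0,"dy":0,"dz":-4,"wx":0,"wy":0,"wz":0,"claw":0},{"dx":0,"dy":0,"dz":-2,"wx":0,"wy":0,"wz":0,"claw":0},{"dx":4,"dy":-0.8,"dz":0,"wx":0,"wy":0,"wz":0,"claw":0},{"dx":5.5,"dy":-1.1,"dz":0,"wx":0,"wy":0,"wz":0,"claw":0},{"dx":5.5,"dy":-1.1,"dz":0,"wx":0,"wy":0,"wz":-0.18,"claw":0},{"dx":0,"dy":0,"dz":0,"wx":0,"wy":0,"wz":-0.18,"claw":0}]' 
python3 -m handwheel '[{"dx":0,"dy":0,"dz":0,"wx":0,"wy":0,"wz":-0.18,"claw":0},{"dx":0,"dy":0,"dz":0,"wx":0,"wy":0,"wz":-0.18,"claw":0},{"dx":0,"dy":0,"dz":0,"wx":0,"wy":0,"wz":-0.18,"claw":0},{"dx":0,"dy":0,"dz":0,"wx":0,"wy":0,"wz":-0.18,"claw":0},{"dx":0,"dy":0,"dz":0,"wx":0,"wy":0,"wz":-0.18,"claw":0},{"dx":0,"dy":0,"dz":0,"wx":0,"wy":0,"wz":-0.18,"claw":0},{"dx":0,"dy":0,"dz":0,"wx":0,"wy":0,"wz":-0.18,"claw":0},{"dx":0,"dy":0,"dz":0,"wx":0,"wy":0,"wz":-0.18,"claw":0}]' 
python3 - <<'E'
from h import *
import pickle
f=grab("wrist"); pickle.dump(f,open("w4.pkl","wb"))
cv2.imwrite("pics/w4.png",f["frame"])
s=monitor.observe();print(s["position"],s["tool_rot"],s["qpos"].round(2),s["force"])
E
```

```text
clock: 7.52
position: [0.4469, -0.095, 0.2185]
tool_rot: [3.14, 0.0, 1.745]
force: [0.3, -1.2, -1.2]
grip_width: 0.0152
finger_force: 68.3
clock: 8.52
position: [0.4466, -0.0989, 0.2181]
tool_rot: [-3.141, 0.001, -3.104]
force: [-0.2, 0.4, -0.6]
grip_width: 0.0151
finger_force: 68.3
[ 0.44658308 -0.09890582  0.21793934] [-3.14083291e+00  4.16266305e-04 -3.09469067e+00] [ 0.82  0.39 -0.92  2.01  0.39  0.93  1.32] [ 0.23668356 -0.24344098 -0.34179593]
```

View pics/w4.png

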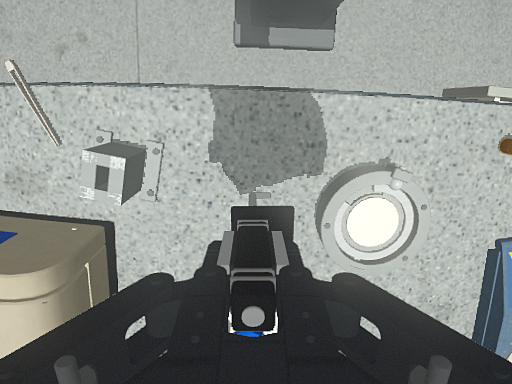

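```bash
python3 - <<'E'
import cv2,numpy as np
a=cv2.imread("pics/w4.png"); c=cv2.resize(a[150:275,308:438],None,fx=4.5,fy=4.5,interpolation=cv2.INTER_CUBIC)
d=cv2.resize(a[180:215,235:285],None,fx=4,fy=4,interpolation=cv2.INTER_CUBIC)
im=np.zeros((c.shape[0],c.shape[1]+d.shape[1],3),np.uint8); im[:,:c.shape[1]]=c; im[:d.shape[0],c.shape[1]:]=d; print(c.shape)
cv2.imwrite("pics/w4c.png",im)
E
```

```text
(562, 585, 3)
```

View pics/w4c.png

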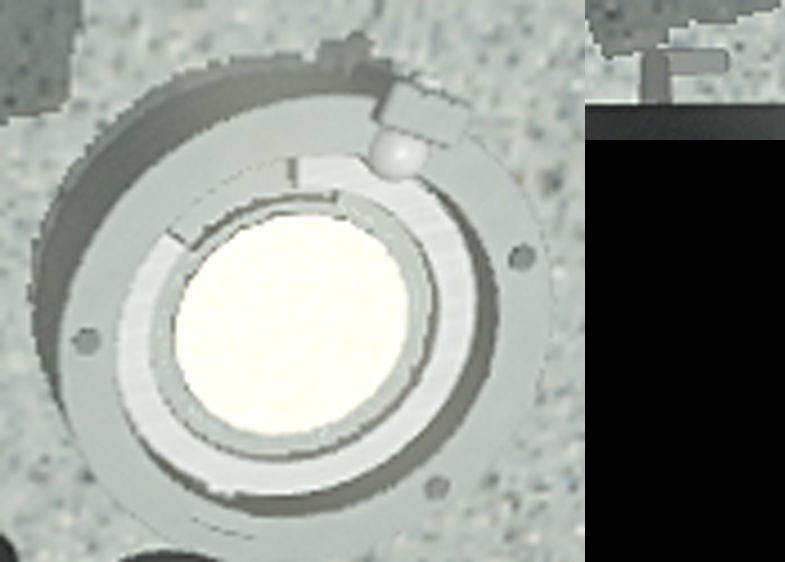

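```bash
python3 - <<'E'
from h import *
import pickle
from scipy.optimize import least_squares
f=pickle.load(open("w4.pkl","rb")); c=lambda p:(308+p[0]/4.5-.4,150+p[1]/4.5-.4)
def fit(pts,z):
    P=np.array([at_z(f,*c(p),z)[:2] for p in pts])
    r=least_squares(lambda x:np.hypot(*(P-x[:2]).T)-x[2],[*P.mean(0),.05]); print((r.x*1000).round(1),(r.fun*1000).round(1)); return r.x
fit([(60,360),(72,290),(150,175),(240,115),(330,93),(552,300),(540,220)],.043)
fit([(118,350),(135,290),(477,300),(465,370),(300,495),(360,165),(200,470)],.034)
fit([(150,345),(172,285),(437,290),(290,458),(375,205),(200,430)],.034)
W=lambda p,z:at_z(f,*c(p),z)
for n,p,z in [("end_o",(298,158),.034),("end_i",(298,187),.034),("e2_o",(166,233),.034),("e2_i",(190,248),.034),("ball",(399,155),.041),("s1",(86,341),.043),("s2",(522,257),.043),("s3",(437,487),.043)]: print(n,(W(p,z)*1000).round(1))
d=lambda p:(235+(p[0]-585)/4-.4,180+p[1]/4-.4)
# foot tip and shank: for lengths
for z in (.108,.112,.116,.12,.124,.13):
    print(z,[ (at_z(f,*d(p),z)[:2]*1000).round(1) for p in [(655,60),(728,60),(728,49),(728,72)]])
E
```

```text
[501.7  43.7  63.4] [ 0.4  0.1 -0.9 -0.1  0.6 -0.5  0.4]
[503.1  45.   46.7] [ 1.3 -0.3  0.1  0.3  0.5 -0.5 -1.4]
[501.8  43.8  37.2] [ 1.4 -1.   0.2 -0.  -0.  -0.6]
end_o [456.4  37.   34. ]
end_i [463.9  38.1  34. ]
e2_o [477.1   6.   34. ]
e2_i [480.9  12.6  34. ]
ball [452.9  59.3  41. ]
s1 [503.4 -13.7  43. ]
s2 [477.4  94.9  43. ]
s3 [541.8  84.8  43. ]
0.108 [array([451.1, -99.6]), array([450.5, -83.8]), array([448. , -83.9]), array([453.2, -83.7])]
0.112 [array([449.9, -99.6]), array([449.3, -84.1]), array([446.9, -84.2]), array([452. , -83.9])]
0.116 [array([448.7, -99.7]), array([448.1, -84.4]), array([445.7, -84.5]), array([450.8, -84.2])]
0.12 [array([447.5, -99.7]), array([447. , -84.7]), array([444.6, -84.8]), array([449.5, -84.5])]
0.124 [array([446.3, -99.7]), array([445.8, -84.9]), array([443.5, -85.1]), array([448.3, -84.8])]
0.13 [array([444.6, -99.8]), array([444. , -85.4]), array([441.7, -85.5]), array([446.5, -85.2])]
```

```bash

python3 -m handwheel '[{"dx":-0.85,"dy":3.9,"dz":1,"wx":0,"wy":0,"wz":0,"claw":0},{"dx":-0.85,"dy":3.9,"dz":2,"wx":0,"wy":0,"wz":0,"claw":0},{"dx":-0.86,"dy":3.8,"dz":2.5,"wx":0,"wy":0,"wz":0,"claw":0},{"dx":0,"dy":0,"dz":0.2,"wx":0,"wy":0,"wz":-0.117,"claw":0},{"dx":0,"dy":0,"dz":0,"wx":0,"wy":0,"wz":-0.116,"claw":0},{"dx":0,"dy":0,"dz":0,"wx":0,"wy":0,"wz":0,"claw":0},{"dx":0,"dy":0,"dz":0,"wx":0,"wy":0,"wz":0,"claw":0}]' 
python3 - <<'E'
from h import *
import pickle
f=grab("wrist"); pickle.dump(f,open("w5.pkl","wb"))
a=f["frame"]; cv2.imwrite("pics/w5.png",a)
s=monitor.observe();p=s["position"];print(p,s["tool_rot"],s["force"])
print(proj(f,(.4667,.018,p[2]-.095)))
cv2.imwrite("pics/w5c.png",cv2.resize(a[100:250,180:380],None,fx=4,fy=4,interpolation=cv2.INTER_CUBIC))
th=.279;d=p[:2]-[.502,.0438];print("holder xy",d[0]*np.cos(th)+d[1]*np.sin(th),-d[0]*np.sin(th)+d[1]*np.cos(th))
E
```

```text
clock: 9.45
position: [0.4685, 0.0178, 0.1607]
tool_rot: [-3.141, 0.0, -2.881]
force: [0.6, 0.5, -0.1]
grip_width: 0.0152
finger_force: 68.4
[0.46851218 0.01787231 0.16068401] [-3.14124796e+00  2.78775108e-04 -2.88018138e+00] [ 0.64840464 -0.53770665 -1.49964897]
[253.84350323 192.74641419]
holder xy -0.03933323517199068 -0.015702740847296982
```

View pics/w5c.png

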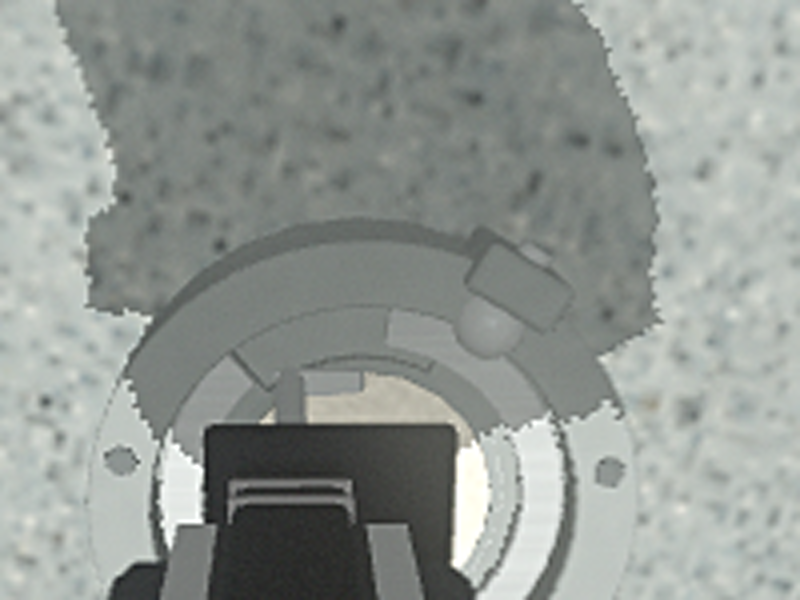

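```bash
python3 - <<'E'
from h import *
import pickle
f=pickle.load(open("w5.pkl","rb")); c=lambda p:(180+p[0]/4-.4,100+p[1]/4-.4)
th=.274; C=np.array([.502,.0438])
def H(P): d=(P[:2]-C)*1000; return np.array([d[0]*np.cos(th)+d[1]*np.sin(th),-d[0]*np.sin(th)+d[1]*np.cos(th)]).round(1)
for n,p,z in [("eo",(388,308),.034),("ei",(388,344),.034),("e2o",(236,352),.034),("e2i",(268,388),.034),("ball",(488,325),.041),("nw",(432,368),.030)]: print(n,H(at_z(f,*c(p),z)))
for z in (.060,.064,.068,.072): print(z,[H(at_z(f,*c(p),z)) for p in [(290,382),(363,372),(363,394)]])
E
```

```text
eo [-46.8   5.5]
ei [-38.3   5.6]
e2o [-36.9 -29.2]
e2i [-28.1 -22. ]
ball [-44.3  27.3]
nw [-31.3  16.3]
0.06 [array([-37.3, -16.8]), array([-39.3,  -1.5]), array([-34.5,  -1.5])]
0.064 [array([-38.5, -16.7]), array([-40.4,  -1.8]), array([-35.7,  -1.8])]
0.068 [array([-39.7, -16.7]), array([-41.6,  -2. ]), array([-37.,  -2.])]
0.072 [array([-40.9, -16.7]), array([-42.7,  -2.2]), array([-38.2,  -2.2])]
```

```bash

python3 -m handwheel '[{"dx":0.15,"dy":0,"dz":1,"wx":0,"wy":0,"wz":-0.01,"claw":0},{"dx":0,"dy":0,"dz":1.5,"wx":0,"wy":0,"wz":0,"claw":0},{"dx":0,"dy":0,"dz":0.8,"wx":0,"wy":0,"wz":0,"claw":0},{"dx":0,"dy":0,"dz":0,"wx":0,"wy":0,"wz":0,"claw":0},{"dx":0,"dy":0,"dz":0,"wx":0,"wy":0,"wz":0,"claw":0}]' 
for i in 1; do python3 -m handwheel '[{"dx":0,"dy":0,"dz":0.15,"wx":0,"wy":0,"wz":0,"claw":0},{"dx":0,"dy":0,"dz":0,"wx":0,"wy":0,"wz":0,"claw":0}]'; done
python3 -m handwheel '[{"dx":0,"dy":0,"dz":0.15,"wx":0,"wy":0,"wz":0,"claw":0},{"dx":0,"dy":0,"dz":0,"wx":0,"wy":0,"wz":0,"claw":0}]'
```

```text
clock: 10.12
position: [0.4671, 0.0179, 0.1276]
tool_rot: [3.141, 0.0, -2.866]
force: [-0.0, -0.8, -1.2]
grip_width: 0.0148
finger_force: 68.4
clock: 10.38
position: [0.4671, 0.0176, 0.126]
tool_rot: [-3.141, 0.0, -2.867]
force: [-0.3, -0.0, -0.2]
grip_width: 0.015
finger_force: 68.4
clock: 10.62
position: [0.4669, 0.0177, 0.1244]
tool_rot: [3.142, -0.0, -2.866]
force: [-0.3, 1.1, -0.8]
grip_width: 0.0153
finger_force: 68.4
```

```bash

python3 -m handwheel '[{"dx":0,"dy":0,"dz":0.12,"wx":0,"wy":0,"wz":0,"claw":0},{"dx":0,"dy":0,"dz":0,"wx":0,"wy":0,"wz":0,"claw":0}]' | sed -n '2p;4p'
python3 -m handwheel '[{"dx":0,"dy":0,"dz":0.1,"wx":0,"wy":0,"wz":0,"claw":0},{"dx":0,"dy":0,"dz":0,"wx":0,"wy":0,"wz":0,"claw":0}]'| sed -n '2p;4p'
```

```text
position: [0.4669, 0.0177, 0.1232]
force: [-0.1, 1.6, -0.6]
position: [0.467, 0.0177, 0.1222]
force: [-0.6, 0.2, -0.0]
```

```bash

python3 -m handwheel '[{"dx":0,"dy":0,"dz":0.1,"wx":0,"wy":0,"wz":0,"claw":0},{"dx":0,"dy":0,"dz":0,"wx":0,"wy":0,"wz":0,"claw":0}]'| sed -n '2p;4p'
```

```text
position: [0.467, 0.0177, 0.1212]
force: [-0.3, 0.7, -0.4]
```

```bash

python3 -m handwheel '[{"dx":0,"dy":0,"dz":0.1,"wx":0,"wy":0,"wz":0,"claw":0},{"dx":0,"dy":0,"dz":0,"wx":0,"wy":0,"wz":0,"claw":0}]'| sed -n '2p;4p'
```

```text
position: [0.467, 0.0177, 0.1202]
force: [-0.3, -0.5, -0.3]
```

```bash

python3 -m handwheel '[{"dx":0,"dy":0,"dz":0.1,"wx":0,"wy":0,"wz":0,"claw":0},{"dx":0,"dy":0,"dz":0,"wx":0,"wy":0,"wz":0,"claw":0}]'| sed -n '2p;4p'
```

```text
position: [0.4671, 0.0177, 0.1192]
force: [0.4, -0.2, 0.4]
```

```bash

python3 -m handwheel '[{"dx":0,"dy":0,"dz":0.1,"wx":0,"wy":0,"wz":0,"claw":0},{"dx":0,"dy":0,"dz":0,"wx":0,"wy":0,"wz":0,"claw":0}]'| sed -n '2p;4p'
```

```text
position: [0.4671, 0.0177, 0.1184]
force: [-0.9, -0.4, 5.6]
```

```bash

python3 -m handwheel '[{"dx":0,"dy":0,"dz":0.1,"wx":0,"wy":0,"wz":0,"claw":0},{"dx":0,"dy":0,"dz":0,"wx":0,"wy":0,"wz":0,"claw":0}]'| sed -n '2p;4p'
```

```text
position: [0.4673, 0.0178, 0.1176]
force: [-1.6, -0.6, 12.3]
```

```bash

python3 -m handwheel '[{"dx":0,"dy":0,"dz":-0.25,"wx":0,"wy":0,"wz":0,"claw":0},{"dx":0,"dy":0,"dz":0,"wx":0,"wy":0,"wz":0,"claw":0}]'| sed -n '2,4p'
python3 - <<'E'
from h import *
s=monitor.observe();p=s["position"];th=.274;d=p[:2]-[.502,.0438];print("holder xy",d[0]*np.cos(th)+d[1]*np.sin(th),-d[0]*np.sin(th)+d[1]*np.cos(th))
E
```

```text
position: [0.467, 0.0177, 0.1198]
tool_rot: [-3.142, 0.0, -2.866]
force: [0.3, 0.2, -0.3]
holder xy -0.040756022592835006 -0.015684568797301242
```

```bash

python3 -m handwheel '[{"dx":0,"dy":0.35,"dz":0,"wx":0,"wy":0,"wz":0,"claw":0},{"dx":0,"dy":0.35,"dz":0,"wx":0,"wy":0,"wz":0,"claw":0},{"dx":0,"dy":0.2,"dz":0,"wx":0,"wy":0,"wz":0,"claw":0},{"dx":0,"dy":0,"dz":0,"wx":0,"wy":0,"wz":0,"claw":0}]'| sed -n '2,4p'
```

```text
position: [0.4645, 0.0266, 0.1198]
tool_rot: [3.142, 0.0, -2.866]
force: [-0.2, 0.5, -1.0]
```

```bash

python3 -m handwheel '[{"dx":0,"dy":0.3,"dz":0,"wx":0,"wy":0,"wz":0,"claw":0},{"dx":0,"dy":0.3,"dz":0,"wx":0,"wy":0,"wz":0,"claw":0},{"dx":0,"dy":0,"dz":0,"wx":0,"wy":0,"wz":0,"claw":0}]'| sed -n '2,4p'
```

```text
position: [0.4628, 0.0324, 0.1198]
tool_rot: [3.142, 0.0, -2.866]
force: [-0.3, 0.7, 0.2]
```

```bash

python3 -m handwheel '[{"dx":0,"dy":0,"dz":-0.1,"wx":0,"wy":0,"wz":0,"claw":0},{"dx":0,"dy":0,"dz":-0.1,"wx":0,"wy":0,"wz":0,"claw":0},{"dx":0,"dy":0,"dz":-0.1,"wx":0,"wy":0,"wz":0,"claw":0},{"dx":0,"dy":0,"dz":0,"wx":0,"wy":0,"wz":0,"claw":0}]'| sed -n '2,4p'
```

```text
position: [0.4629, 0.0321, 0.1228]
tool_rot: [-3.142, -0.0, -2.867]
force: [0.5, 0.7, -1.7]
```

```bash

python3 -m handwheel '[{"dx":0,"dy":0,"dz":-0.15,"wx":0,"wy":0,"wz":0,"claw":0},{"dx":0,"dy":0,"dz":-0.15,"wx":0,"wy":0,"wz":0,"claw":0},{"dx":0,"dy":0,"dz":0,"wx":0,"wy":0,"wz":0,"claw":0}]'| sed -n '2,4p'
```

```text
position: [0.4628, 0.0321, 0.1257]
tool_rot: [3.142, -0.0, -2.866]
force: [1.0, -0.3, -7.2]
```

```bash

python3 -m handwheel '[{"dx":0,"dy":0,"dz":-0.15,"wx":0,"wy":0,"wz":0,"claw":0},{"dx":0,"dy":0,"dz":-0.15,"wx":0,"wy":0,"wz":0,"claw":0},{"dx":0,"dy":0,"dz":0,"wx":0,"wy":0,"wz":0,"claw":0}]'| sed -n '2,4p'
```

```text
position: [0.463, 0.0321, 0.129]
tool_rot: [-3.141, 0.0, -2.867]
force: [-0.1, -0.7, -2.9]
```

```bash

python3 -m handwheel '[{"dx":0,"dy":0,"dz":-0.15,"wx":0,"wy":0,"wz":0,"claw":0},{"dx":0,"dy":0,"dz":-0.1,"wx":0,"wy":0,"wz":0,"claw":0},{"dx":0,"dy":0,"dz":0,"wx":0,"wy":0,"wz":0,"claw":0}]'| sed -n '2,4p'
```

```text
position: [0.463, 0.0322, 0.1314]
tool_rot: [-3.142, 0.0, -2.866]
force: [0.1, -0.6, -3.9]
```

```bash

python3 -m handwheel '[{"dx":0,"dy":0,"dz":-0.1,"wx":0,"wy":0,"wz":0,"claw":0},{"dx":0,"dy":0,"dz":-0.1,"wx":0,"wy":0,"wz":0,"claw":0},{"dx":0,"dy":0,"dz":0,"wx":0,"wy":0,"wz":0,"claw":0}]'| sed -n '2,4p'
```

```text
position: [0.4631, 0.0322, 0.1334]
tool_rot: [-3.142, 0.0, -2.866]
force: [0.5, -0.5, -2.3]
```

```bash

python3 -m handwheel '[{"dx":0,"dy":0,"dz":-0.1,"wx":0,"wy":0,"wz":0,"claw":0},{"dx":0,"dy":0,"dz":-0.1,"wx":0,"wy":0,"wz":0,"claw":0},{"dx":0,"dy":0,"dz":0,"wx":0,"wy":0,"wz":0,"claw":0}]'| sed -n '2,4p'
python3 - <<'E'
from h import *
import pickle
f=grab("wrist"); pickle.dump(f,open("w6.pkl","wb"))
cv2.imwrite("pics/w6c.png",cv2.resize(f["frame"][100:250,180:380],None,fx=4,fy=4,interpolation=cv2.INTER_CUBIC))
E
```

```text
position: [0.4629, 0.0322, 0.1354]
tool_rot: [3.142, 0.0, -2.866]
force: [0.3, 0.5, -1.4]
```

View pics/w6c.png

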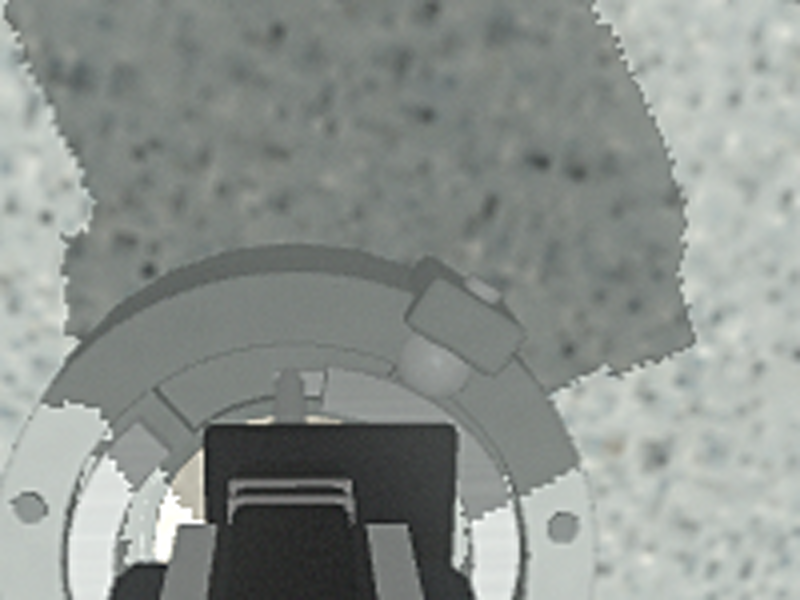

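```bash

python3 -m handwheel '[{"dx":0,"dy":0,"dz":-0.1,"wx":0,"wy":0,"wz":0,"claw":0},{"dx":0,"dy":0,"dz":-0.05,"wx":0,"wy":0,"wz":0,"claw":0},{"dx":0,"dy":0,"dz":0,"wx":0,"wy":0,"wz":0,"claw":0}]'| sed -n '2,4p'
python3 - <<'E'
from h import *
import pickle
for i in range(3): print(monitor.observe()["force"].round(2)); grab("top")
f=grab("wrist"); pickle.dump(f,open("w7.pkl","wb")); cv2.imwrite("pics/w7.png",f["frame"])
f6=pickle.load(open("w6.pkl","rb"));c=lambda p:(180+p[0]/4-.4,100+p[1]/4-.4)
th=.274; C=np.array([.502,.0438])
def H(P): d=(P[:2]-C)*1000; return np.array([d[0]*np.cos(th)+d[1]*np.sin(th),-d[0]*np.sin(th)+d[1]*np.cos(th)]).round(1)
for z in (.034,.042,.046,.050,.054): print(z,H(at_z(f6,*c((327,368)),z)),H(at_z(f6,*c((326,405)),z)))
E
```

```text
position: [0.4629, 0.0321, 0.1368]
tool_rot: [3.142, -0.0, -2.866]
force: [0.6, 0.2, -0.7]
[ 0.56  0.23 -0.68]
[ 0.01 -0.23 -0.45]
[-0.07  0.14 -1.35]
0.034 [-41.7   6.4] [-33.6   6.2]
0.042 [-44.    6.1] [-36.1   6. ]
0.046 [-45.1   6. ] [-37.4   5.9]
0.05 [-46.2   5.9] [-38.7   5.8]
0.054 [-47.4   5.8] [-40.    5.7]
```

```bash

python3 -m handwheel '[{"dx":0,"dy":0,"dz":0.1,"wx":0,"wy":0,"wz":0,"claw":0},{"dx":0,"dy":0,"dz":0.1,"wx":0,"wy":0,"wz":0,"claw":0},{"dx":0,"dy":0,"dz":0.1,"wx":0,"wy":0,"wz":0,"claw":0},{"dx":0,"dy":0,"dz":0.1,"wx":0,"wy":0,"wz":0,"claw":0},{"dx":0,"dy":0,"dz":0,"wx":0,"wy":0,"wz":0,"claw":0}]'| sed -n '2,4p'
python3 - <<'E'
from h import *
import pickle
f=grab("wrist"); pickle.dump(f,open("w8.pkl","wb")); cv2.imwrite("pics/w8.png",f["frame"]); print(monitor.observe()["force"].round(2))
f7=pickle.load(open("w7.pkl","rb")); f5=pickle.load(open("w6.pkl","rb"))
cv2.imwrite("pics/w8c.png",np.hstack([cv2.resize(x["frame"][160:230,205:305],None,fx=4,fy=5,interpolation=cv2.INTER_CUBIC) for x in (f7,f)]))
E
```

```text
position: [0.4629, 0.0321, 0.1327]
tool_rot: [3.142, -0.0, -2.866]
force: [1.1, -0.0, -1.3]
[ 0.03 -0.38 -0.88]
```

View pics/w8c.png

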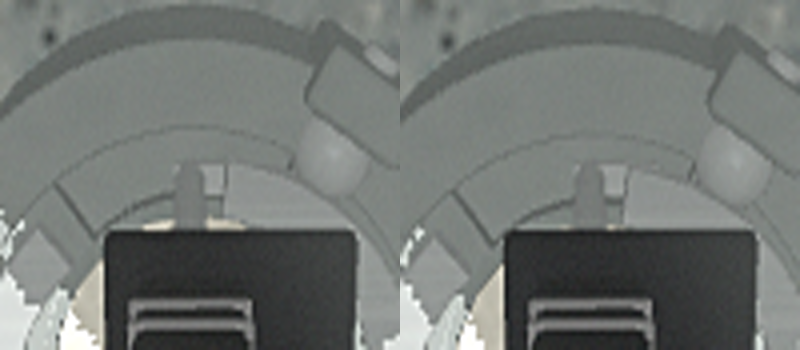

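```bash
python3 - <<'E'
from h import *
import pickle
th=.274; C=np.array([.502,.0438])
def H(P): d=(P[:2]-C)*1000; return np.array([d[0]*np.cos(th)+d[1]*np.sin(th),-d[0]*np.sin(th)+d[1]*np.cos(th)]).round(1)
for n,p in (("w5",None),("w6",(180+327/4-.4,100+368/4-.4)),("w7",(205+227/4-.4,160+165/5-.4)),("w8",(205+226/4-.4,160+168/5-.4))):
    f=pickle.load(open(n+".pkl","rb"))
    q={"w7":(205+190/4-.4,160+127/5-.4),"w8":(205+190/4-.4,160+133/5-.4)}.get(n)
    if p: print(n,[H(at_z(f,*p,z)) for z in (.046,.05,.054)], q and H(at_z(f,*q,.043)))
E
```

```text
w6 [array([-45.1,   6. ]), array([-46.2,   5.9]), array([-47.4,   5.8])] None
w7 [array([-44.,   6.]), array([-45.1,   5.9]), array([-46.3,   5.8])] [-49.4  -1.4]
w8 [array([-44.7,   5.7]), array([-45.8,   5.6]), array([-47. ,   5.5])] [-49.5  -1.4]
```

```bash

python3 -m handwheel '[{"dx":0,"dy":-0.3,"dz":0,"wx":0,"wy":0,"wz":0,"claw":0},{"dx":0,"dy":-0.3,"dz":0,"wx":0,"wy":0,"wz":0,"claw":0},{"dx":0,"dy":-0.4,"dz":0,"wx":0,"wy":0,"wz":0,"claw":0},{"dx":0,"dy":-0.4,"dz":0,"wx":0,"wy":0,"wz":0,"claw":0},{"dx":0,"dy":-0.2,"dz":0,"wx":0,"wy":0,"wz":0,"claw":0},{"dx":0,"dy":0,"dz":0,"wx":0,"wy":0,"wz":0,"claw":0}]'| sed -n '2,4p'
python3 - <<'E'
from h import *
import pickle
f=grab("wrist"); pickle.dump(f,open("w9.pkl","wb")); cv2.imwrite("pics/w9.png",f["frame"])
th=.274; C=np.array([.502,.0438])
def Wd(x,y,z): return np.array([C[0]+(x*np.cos(th)-y*np.sin(th))/1e3,C[1]+(x*np.sin(th)+y*np.cos(th))/1e3,z])
# expected corner pixel if up / seated, and vertical-edge response near them
g=cv2.cvtColor(f["frame"],cv2.COLOR_BGR2GRAY).astype(int)
for n,z in(("up",.050),("seated",.034)):
    a=proj(f,Wd(-46.7,5.5,z));b=proj(f,Wd(-38.5,5.5,z));print(n,a.round(1),b.round(1))
    u,v=((a+b)/2).round().astype(int); print(g[v-8:v+9:2,u-7:u+8])
E
```

```text
position: [0.4673, 0.0166, 0.1327]
tool_rot: [3.142, 0.0, -2.867]
force: [-0.1, 0.8, 0.2]
up [281.9 192.1] [281.6 202.2]
[[131 128 131 129 131 130 129 131 128 128 131 131 131 130 132]
 [130 130 133 128 129 128 127 128 129 134 129 131 130 132 133]
 [130 130 128 128 128 129 127 120 124 129 130 129 129 132 132]
 [131 129 130 129 130 133 133 105 140 149 145 147 148 149 148]
 [133 130 132 131 130 132 126 117 149 145 145 145 146 145 147]
 [108 118 118 126 127 136 115 139 150 148 146 147 146 146 145]
 [129 132 125 124 126 119 109 152 148 146 146 146 146 147 148]
 [127 127 130 126 131 120 120 157 153 152 151 150 153 153 151]
 [164 162 160 146 131 126 117 123 121 128 135 137 137 135 135]]
seated [280.1 186.7] [279.9 196.2]
[[127 128 126 128 127 127 128 128 129 129 129 128 129 128 132]
 [128 129 129 128 130 130 128 127 130 130 129 130 130 129 130]
 [125 125 124 123 125 124 126 120 117 122 119 120 126 128 133]
 [130 131 131 128 131 129 131 130 129 131 128 128 131 131 131]
 [127 130 130 130 133 128 129 128 127 128 129 134 129 131 130]
 [130 130 130 130 128 128 128 129 127 120 124 129 130 129 129]
 [131 129 131 129 130 129 130 133 133 105 140 149 145 147 148]
 [133 134 133 130 132 131 130 132 126 117 149 145 145 145 146]
 [108 110 108 118 118 126 127 136 115 139 150 148 146 147 146]]
```

```bash

python3 -m handwheel '[{"dx":0,"dy":0,"dz":-1.5,"wx":0,"wy":0,"wz":0,"claw":0},{"dx":0,"dy":0,"dz":-3.5,"wx":0,"wy":0,"wz":0,"claw":0},{"dx":0,"dy":0,"dz":-3.6,"wx":0,"wy":0,"wz":0,"claw":0},{"dx":1.68,"dy":-3.46,"dz":0,"wx":0,"wy":0,"wz":0,"claw":0},{"dx":1.68,"dy":-3.46,"dz":0,"wx":0,"wy":0,"wz":0,"claw":0},{"dx":1.68,"dy":-3.46,"dz":0,"wx":0,"wy":0,"wz":0,"claw":0},{"dx":0,"dy":0,"dz":0,"wx":0,"wy":0,"wz":0.18,"claw":0},{"dx":0,"dy":0,"dz":0,"wx":0,"wy":0,"wz":0.18,"claw":0}]'| sed -n '1,4p'
python3 -m handwheel '[{"dx":0,"dy":0,"dz":0,"wx":0,"wy":0,"wz":0.18,"claw":0},{"dx":0,"dy":0,"dz":0,"wx":0,"wy":0,"wz":0.18,"claw":0},{"dx":0,"dy":0,"dz":0,"wx":0,"wy":0,"wz":0.18,"claw":0},{"dx":0,"dy":0,"dz":0,"wx":0,"wy":0,"wz":0.18,"claw":0},{"dx":0,"dy":0,"dz":0,"wx":0,"wy":0,"wz":0.18,"claw":0},{"dx":0,"dy":0,"dz":0,"wx":0,"wy":0,"wz":0.18,"claw":0},{"dx":0,"dy":0,"dz":0,"wx":0,"wy":0,"wz":0.18,"claw":0},{"dx":0,"dy":0,"dz":0,"wx":0,"wy":0,"wz":0.18,"claw":0}]'| sed -n '1,4p'
python3 -m handwheel '[{"dx":0,"dy":0,"dz":0,"wx":0,"wy":0,"wz":0.122,"claw":0},{"dx":0,"dy":0,"dz":0,"wx":0,"wy":0,"wz":0.122,"claw":0},{"dx":0,"dy":0,"dz":0,"wx":0,"wy":0,"wz":0,"claw":0}]'| sed -n '1,4p'
```

```text
clock: 18.98
position: [0.4469, -0.0972, 0.2197]
tool_rot: [3.141, 0.001, 3.05]
force: [0.1, 0.7, -1.1]
clock: 19.98
position: [0.4471, -0.0963, 0.2197]
tool_rot: [3.141, -0.0, 1.612]
force: [0.6, -0.1, -1.4]
clock: 20.35
position: [0.4471, -0.0964, 0.2196]
tool_rot: [3.141, -0.0, 1.374]
force: [0.3, -0.1, -0.4]
```

```bash

python3 -m handwheel '[{"dx":-4.1,"dy":0.81,"dz":0,"wx":0,"wy":0,"wz":0,"claw":0},{"dx":-5.1,"dy":1.01,"dz":0,"wx":0,"wy":0,"wz":0,"claw":0},{"dx":-4.1,"dy":0.81,"dz":0,"wx":0,"wy":0,"wz":0,"claw":0},{"dx":-1.97,"dy":0.4,"dz":1,"wx":0,"wy":0,"wz":0,"claw":0},{"dx":0,"dy":0,"dz":2,"wx":0,"wy":0,"wz":0,"claw":0},{"dx":0,"dy":0,"dz":0,"wx":0,"wy":0,"wz":0,"claw":0},{"dx":0,"dy":0,"dz":0,"wx":0,"wy":0,"wz":0,"claw":0}]'| sed -n '1,4p'
```

```text
clock: 21.22
position: [0.447, -0.2519, 0.1893]
tool_rot: [3.141, -0.0, 1.375]
force: [-0.3, 0.1, 0.8]
```

```bash

python3 -m handwheel '[{"dx":0,"dy":0,"dz":2,"wx":0,"wy":0,"wz":0,"claw":0},{"dx":0,"dy":0,"dz":1.2,"wx":0,"wy":0,"wz":0,"claw":0},{"dx":0,"dy":0,"dz":1.2,"wx":0,"wy":0,"wz":0,"claw":0},{"dx":0,"dy":0,"dz":0,"wx":0,"wy":0,"wz":0,"claw":0}]'| sed -n '1,4p'
```

```text
clock: 21.72
position: [0.4464, -0.2522, 0.1442]
tool_rot: [-3.141, -0.0, 1.373]
force: [-0.2, 0.5, -0.1]
```

```bash

python3 -m handwheel '[{"dx":0,"dy":0,"dz":1.8,"wx":0,"wy":0,"wz":0,"claw":0},{"dx":0,"dy":0,"dz":1.8,"wx":0,"wy":0,"wz":0,"claw":0},{"dx":0,"dy":0,"dz":0.9,"wx":0,"wy":0,"wz":0,"claw":0},{"dx":0,"dy":0,"dz":0.1,"wx":0,"wy":0,"wz":0,"claw":0},{"dx":0,"dy":0,"dz":0,"wx":0,"wy":0,"wz":0,"claw":0}]'| sed -n '1,4p'
```

```text
clock: 22.35
position: [0.4469, -0.2526, 0.0992]
tool_rot: [3.141, 0.0, 1.373]
force: [-0.5, -0.5, 0.5]
```

```bash

python3 -m handwheel '[{"dx":0,"dy":0,"dz":0.08,"wx":0,"wy":0,"wz":0,"claw":0},{"dx":0,"dy":0,"dz":0,"wx":0,"wy":0,"wz":0,"claw":0}]'| sed -n '1,4p'
```

```text
clock: 22.6
position: [0.4469, -0.2526, 0.0986]
tool_rot: [3.141, 0.0, 1.373]
force: [-2.4, 1.5, 9.0]
```

```bash

python3 -m handwheel '[{"dx":0,"dy":0,"dz":-0.05,"wx":0,"wy":0,"wz":0,"claw":0},{"dx":0,"dy":0,"dz":0,"wx":0,"wy":0,"wz":0,"claw":30},{"dx":0,"dy":0,"dz":0,"wx":0,"wy":0,"wz":0,"claw":45},{"dx":0,"dy":0,"dz":0,"wx":0,"wy":0,"wz":0,"claw":55},{"dx":0,"dy":0,"dz":0,"wx":0,"wy":0,"wz":0,"claw":60},{"dx":0,"dy":0,"dz":0,"wx":0,"wy":0,"wz":0,"claw":60}]' 20
python3 -m handwheel '[{"dx":0,"dy":0,"dz":-1,"wx":0,"wy":0,"wz":0,"claw":60},{"dx":0,"dy":0,"dz":-3,"wx":0,"wy":0,"wz":0,"claw":60},{"dx":0,"dy":0,"dz":-3,"wx":0,"wy":0,"wz":0,"claw":60},{"dx":0,"dy":0,"dz":-3,"wx":0,"wy":0,"wz":0,"claw":60},{"dx":0,"dy":0,"dz":-2,"wx":0,"wy":0,"wz":0,"claw":60},{"dx":0,"dy":0,"dz":0,"wx":0,"wy":0,"wz":0,"claw":60}]' 
python3 - <<'E'
from h import *
import pickle
f=grab("wrist"); cv2.imwrite("pics/w10.png",f["frame"])
for m in optics.masks_of("pick_grip","wrist")[:1]: 
    print(m["p"],m["rect"])
g=f["frame"].astype(int).max(2)
u,v=proj(f,(.4460,-.2525,.152)); print(u,v)
u,v=int(u),int(v); sub=g[v-14:v+15,u-16:u+17]; ys,xs=np.nonzero(sub>150); print(sub[::3,::3])
# ring still up
S=grab("scene");S0=pickle.load(open("f0.pkl","rb"))["scene"]
d=np.abs(S["frame"].astype(int)-S0["frame"].astype(int)).sum(2)[195:245,220:280]; print("holder diff px",(d>60).sum())
d=np.abs(S["frame"].astype(int)-S0["frame"].astype(int)).sum(2); 
for k,(x,y,w,h) in dict(beaker=(205,178,24,26),buffer=(180,180,26,38),timer=(172,272,36,32),vial=(220,250,16,22),stand=(300,160,36,50)).items(): print(k,(d[y:y+h,x:x+w]>60).sum())
E
```

```text
clock: 23.35
position: [0.4466, -0.2525, 0.0984]
tool_rot: [-3.142, -0.0, 1.373]
force: [-0.0, -0.1, -0.1]
grip_width: 0.0512
finger_force: 0.0
clock: 24.1
position: [0.4472, -0.2528, 0.2202]
tool_rot: [3.139, 0.001, 1.373]
force: [-0.1, -0.4, -1.4]
grip_width: 0.0514
finger_force: 0.0
0.68 [239.8, 165.9, 39.1, 49.1]
250.5243356562402 204.29645233612814
[[123 121  67 135 110 108 111 112 113 132 116]
 [121 121 128  49  53  58  60  62  65  71 133]
 [121 121 135  58  53  59  62  68  68  72 126]
 [123 123 135  55  54  52  48  60  70  67 206]
 [115 105 142  56  48 159 153 159  62  68 168]
 [110 201 197  57  71 153 151 152  53  62 185]
 [164 191 195  54  49 154 151 163  61  61 168]
 [185 195 209  53  57  51  54  57  61  57 197]
 [186 191 193 171 124 121 127 119 120 162 202]
 [187 193 191 196 177 184 188 174 174 206 201]]
holder diff px 86
beaker 0
buffer 0
timer 0
vial 0
stand 483
```

```bash
python3 -c "
from workcell import job_done
print(job_done())"
```

```text
the job is handed in; nothing more can be done
None
```

The ring end is popped up and resting on the spring ball, the pick is hanging back in its stand the way it was, and the job is handed in at about 24 s; the hardest push on the holder was 12.3 N against the 14 N limit.

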